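# Pull a spent filter cassette from a deep clear well with a bayonet picker

## Robot

A 6-joint arm with a two-finger parallel gripper is mounted at the origin on the work surface. World frame = base frame: x ahead of the robot, y to its left, z up, the work surface at z = 0. Lengths are in mm, angles in degrees, forces in N, time in s.
With the tool pointing down it reaches from about 150 to 775 mm from the base axis. Payload 6.1 kg.
Tool frame: the origin (TCP) lies midway between the tips of the shut fingers; the grasp point (between the pads) lies 19 mm behind it; z points along the fingers, y is the line along which they close (so a half turn about z gives the same grasp; the last joint's range is limited). The gripper opens to 85 mm and grips with 20 to 120 N. Pads are 22 mm wide; open, the fingers measure 114 mm over their backs; the gripper's body (76 mm by 85 mm) begins 54 mm behind the grasp point. The pads swing forward as they close: fully open they stand 13 mm farther back than shut.
Start: joints at [-64.572, 7.208, -2.269, 80.523, 0, 90], TCP at [225.413, -474.128, 231.295] pointing down, gripper open.
Joint ranges: [-155.77, 155.77], [-54.66, 111.73], [-72.52, 77.12], [-102.08, 115.82], [-83.92, 84.16], [-180, 180]. Speed limits (degrees/s): [136.94, 136.94, 172.46, 180, 180, 180].

## Interface

Orientations are given as [roll, pitch, yaw] about the fixed x, y, z axes, in that order (R = Rz(yaw) Ry(pitch) Rx(roll)).
In Python, from bench import sensors, cams, sign_off gives the robot as it stands.
- The arm moves only by the tool drive_tool, never from a script. Its argument "increments" is a list of rows, each an object with "translation": the shift along the tool's x, y, z in m, a list of three; "rot": the turn, a rotation vector about the tool's x, y, z in rad, a list of three; "hand": the gripper command: -1 is shut, 1 is fully open, values between are in proportion. In form: [{"translation": [tx, ty, tz], "rot": [wx, wy, wz], "hand": hand}, ...]. A call has 1 to 12 rows; each row is the pose to reach, as a shift and turn from the pose commanded when the call began, along the tool's axes at that moment; what a row does not reach only later rows make up. A row lasts 1/12 s, in which the tool goes at most 41.7 mm and 7.16 degrees, less where a joint would pass 70% of its speed; a pose out of reach is approached as far as the arm can. A call with a gripper value outside its range is refused whole. The fingers move at their own pace and stop on an object; "squeeze" is the grip in N (left out, the last holds). Time passes only in rows, so rows that repeat a pose let the fingers close. It gives the time, the measured TCP pose, the force and the opening at its end, in the units of the state.
- sensors.get_state(): the state, without advancing time (a new reading comes with each control period).
- cams.get_image(name): name is "scene" or "top" or "wrist"; returns a dict with "frame" (480x640x3 uint8, blue, green, red), "range_z" (480x640 float32, mm along the optical axis (not along the pixel's ray), 0 where there is no reading), "fx", "fy", "cx", "cy" (pixels), "R" (3x3) and "t" (3): a world point X has camera coordinates R X + t. Camera axes: x right, y down, z forward; pixel columns grow to the right and rows downward; lengths in mm; the calibration is good to about 2 mm. A picture is of the moment at which its call begins.
- sign_off(): hands the job in, once; it reports no verdict.
Trained networks look in a picture, given as the dict that the camera call returned (one of the last four; its "shot" number tells which), for a name from the list of things; names that differ only in an ending like _2 or _b are one class to them, and where a whole thing is asked for, a point or a joint stands for the part that bears it (a point fixed in the world has none). Each returns a list of dicts, best first, with "p" (0 to 1); they miss things now and then, are a little off and sometimes report something else, mostly with a low value. They report only what shows in the picture. A call takes as long as a camera call. They do not tell look-alikes from the thing itself.
- cams.find_in(picture, query): "position" ([x, y, z] in mm, in world coordinates, good to about 4 mm: the middle of the surface that is visible of it).
- cams.place_of(picture, query): "position" ([x, y, z] in mm, in world coordinates, good to about 4 mm: a listed point, or the origin of a listed thing).
The state is a dict: "t": time; "qpos": joint angles; "dq": joint speeds; "joint_torque": joint torques, N m; "tcp_pos": TCP position; "eef_rot": TCP orientation; "force": force on the tool from outside, world axes, zero at the start; "wrist_torque": the same for the moment, N m; "opening": finger opening in mm.
Only numpy, scipy, OpenCV 4.12 (cv2) and the standard library are available. Lean on these libraries where they do the work, as an engineer would, in place of code of your own. Each camera call takes 0.05 s, during which the arm holds its last target. There are 200 camera calls.

## Task

Take the yellow-handled picker from its stand, reach down into the narrow clear well and hook the red slotted cap of the filter cassette: rest the picker's foot lightly on the cap, feel for the slot by turning until the lugs drop through, then give it about an eighth of a turn or more so that they catch. Lift the cassette straight out with the picker, set it down upright in the blue tray, and let go, leaving the picker standing hooked in it. The cap and well are brittle: never press or pull with more than about 15 N, do not touch the cassette with the gripper, do not let it fall or tip over, and leave the bottle, jar and beaker alone.

Things in the scene. Friction and masses are not known exactly. Their poses are not given: they have to be found in the camera images.
- picker_grip (a point): Centre of the picker's yellow handle, 40 mm along x, 16 mm along y (grip it across this), 48 mm tall. The loose picker (150 g, 167 mm tall) starts upright in its stand, hanging by its hand stop: a black disc 36 mm across, its top 24 mm below this point. z points up, away from the foot; the foot's lugs lie along x, as the handle does.
- picker_foot (a point): Lowest point of the picker, on its axis, 143 mm below picker_grip; same axes. From here up: conical nose to 8 mm (6 mm wide at the tip, 18 mm at its top); round hub 18 mm across from 8 to 36 mm; two lugs, together a bar 32 mm long (along x) and 7 mm wide, from 8 to 14 mm up; a stop collar 29 mm across from 36 to 41 mm; then a 12 mm shaft to the hand stop at 113 mm.
- cassette_mid (a point): Centre of the loose white filter cassette, a square box 46 x 46 mm and 55 mm tall (250 to 430 g), z up: underside 27.5 mm below this point, cap's top 27.5 mm above. It stands on the well's floor, 2.5 mm free on each side, square to the well, and cannot turn there.
- cap_top (a point): Centre of the top of the red 14 mm thick cap in the cassette's top; axes are the cassette's, NOT the cap's. It has a 20 mm square opening and across it a slot 10 mm wide, 36 mm long. The slot's direction is not measured: within 0.6 rad of this x axis. The cap swivels stiffly (0.12 N m, to 0.65 rad). Lugs within about 0.08 rad of the slot pass; else they rest on the cap, foot 8 mm below its top.
- cap_under (a point): Centre of the cap's underside, 14 mm below cap_top; same axes. Below it is a hollow 40 mm square, 23 mm deep. With the foot 14 to 22 mm below this point (28 to 36 mm below cap_top; at 36 the collar rests on the cap) the lugs are under the cap and turn freely either way; 0.7 rad or more from the slot they catch under it when lifted.
- well_mouth (a point): Centre of the open mouth of the fixed filter well, at its rim, 135 mm above the table. Clear square housing with blue rim, 51 mm inside, 67 mm outside with its corner rods, inner floor 123 mm below this point, on a grey base plate 100 mm square, 12 mm thick. Axes along its sides, z up.
- stand_top (a point): Centre of the top of the fixed aluminium picker stand, 123 mm above the table: an upright sleeve 48 x 41 mm outside, 38 x 31 mm inside (long side along x), on an 85 mm square plate. The picker's hand stop rests on its top with the foot 113 mm down inside: lift the picker about 120 mm to clear it.
- tray_in (a point): Centre of the inner floor (5 mm above the table) of the fixed blue tray, 110 mm square inside, 120 mm outside, rim 22 mm above the table. Axes along its sides.
- bottle: Bystander: clear bottle with blue cap, 60 mm across, 140 mm tall; origin at the centre of its underside.
- jar: Bystander: white jar with red lid, 64 mm across, 90 mm tall; origin at the centre of its underside.
- beaker: Bystander: glass beaker, 68 mm across at the rim, 75 mm tall; origin at the centre of its underside.
Mind the look-alikes: they are no part of the job. Leave any turquoise look-alike of the part that bears picker_grip alone.

How it is judged:
By the outcome, as a careful person would: the job done as asked, in the order asked, and still so for the second after the job is handed in, with the robot touching nothing.
It also fails if it takes over 72 s, if anything falls off the work surface, if the arm or the gripper's body presses on something with over 40 N, if the wrist force passes 120 N, or if a joint passes its speed limit or range.

## Working session

There is one attempt and no reset: what is moved stays moved. The work goes in short steps, Python scripts to look and compute and a tool call to move; the robot and the scene stay as the last step left them, time stands still between calls to the robot, and variables do not carry over. Pictures are saved under pics/ and viewed, on a budget of 10 in all, crops included, one or two more only if the job needs it, and the job is handed in when it is done.

Besides the shell and the picture viewer there is one more tool, called after ">>>" by a JSON object that holds its "fn" and its "kwargs". drive_tool: Moves the arm, as the interface text tells. Its arguments: {"type":"object","properties":{"increments":{"type":"array","items":{"type":"object","properties":{"translation":{"type":"array","items":{"type":"number"}},"rot":{"type":"array","items":{"type":"number"}},"hand":{"type":"number"}}}},"squeeze":{"type":"number"}},"required":["increments"]}

```bash
mkdir -p pics; ls; cat > h.py <<'E'
import numpy as np, cv2
from bench import sensors, cams, sign_off
def find(pic,qs,place=True):
    for q in qs:
        r=(cams.place_of if place else cams.find_in)(pic,q)
        for d in r[:3]: print(q,np.round(d['position']).tolist(),round(d['p'],2),px(pic,d['position']).round().tolist())
def px(p,X):
    c=p['R']@np.array(X)+p['t']; return np.array([p['fx']*c[0]/c[2]+p['cx'],p['fy']*c[1]/c[2]+p['cy']])
def cloud(p):
    z=p['range_z']; v,u=np.mgrid[:480,:640]
    C=np.stack([(u-p['cx'])/p['fx']*z,(v-p['cy'])/p['fy']*z,z],-1)
    W=(C-np.array(p['t']))@np.array(p['R']); W[z==0]=np.nan; return W
E
python3 - <<'E'
from h import *
Q=["picker_grip","picker_foot","cassette_mid","cap_top","well_mouth","stand_top","tray_in","bottle","jar","beaker"]
s=sensors.get_state();print(s)
ims=[]
for n in("scene","top"):
    p=cams.get_image(n);print(n,np.round(p['R'],3).tolist(),np.round(p['t']).tolist(),p['fx']);find(p,Q)
    cv2.imwrite(f'pics/{n}.png',p['frame'])
E
```

```text
pics
{'t': 0.0, 'qpos': array([-6.45704914e+01,  7.24003050e+00, -2.32643653e+00,  8.05227758e+01,
       -1.05803648e-03,  8.99993209e+01]), 'dq': array([ 8.10037650e-02,  4.82903790e-02, -1.71093492e-02,  2.56901651e-05,
        6.69014729e-02, -1.08788677e-03]), 'joint_torque': array([-1.29773634e-03, -4.35919011e+01,  3.52918875e+01,  1.76373351e-02,
        2.91348522e-05,  2.05862591e-05]), 'tcp_pos': array([ 225.25744145, -473.77390704,  230.53955545]), 'eef_rot': array([-1.79910757e+02,  1.05697743e-03,  2.54301894e+01]), 'force': array([-0.1043966 ,  0.44310926,  0.30611312]), 'wrist_torque': array([ 0.05577593, -0.00485003, -0.00624604]), 'opening': 85.19082791673979}
scene [[-0.869, 0.495, 0.007], [0.415, 0.735, -0.536], [-0.271, -0.463, -0.844]] [473.0, -176.0, 1055.0] 531.3060722186532
picker_grip [500.0, -266.0, 154.0] 0.97 [267.0, 96.0]
picker_foot [613.0, -261.0, 2.0] 0.84 [221.0, 179.0]
cap_top [522.0, -20.0, 66.0] 0.41 [327.0, 233.0]
well_mouth [523.0, -19.0, 133.0] 0.93 [328.0, 210.0]
stand_top [506.0, -265.0, 118.0] 0.69 [266.0, 113.0]
tray_in [537.0, 255.0, 0.0] 
[... 176 characters left out ...]
, 0.02], [-0.992, 0.016, -0.123], [0.123, -0.022, -0.992]] [6.0, 570.0, 837.0] 473.68888142807157
picker_grip [503.0, -265.0, 154.0] 0.75 [480.0, 265.0]
picker_grip [610.0, -258.0, 139.0] 0.62 [468.0, 200.0]
picker_foot [611.0, -258.0, -2.0] 0.9 [443.0, 214.0]
cassette_mid [523.0, -20.0, 42.0] 0.78 [322.0, 259.0]
cap_top [524.0, -16.0, 64.0] 0.71 [321.0, 258.0]
well_mouth [524.0, -19.0, 136.0] 0.91 [324.0, 255.0]
stand_top [501.0, -266.0, 122.0] 0.75 [473.0, 267.0]
tray_in [536.0, 260.0, 2.0] 0.91 [173.0, 256.0]
tray_in [379.0, 8.0, 3.0] 0.63 [308.0, 339.0]
bottle [739.0, 203.0, 0.0] 0.64 [205.0, 152.0]
jar [733.0, -199.0, -2.0] 0.94 [410.0, 153.0]
beaker [376.0, 4.0, 4.0] 0.6 [310.0, 340.0]
```

View pics/scene.png

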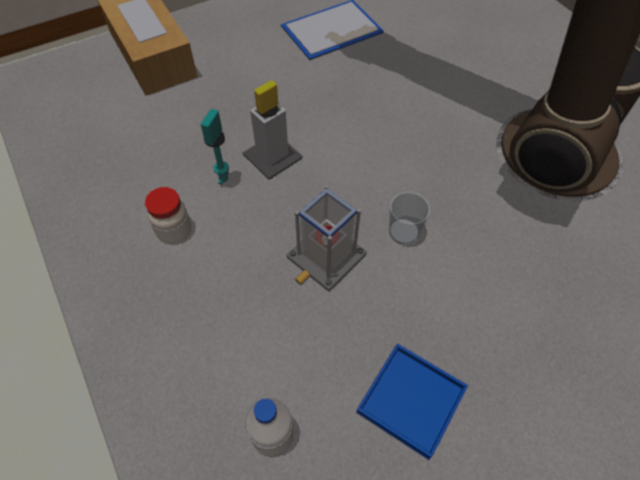

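```bash
python3 - <<'E'
import cv2,numpy as np
a=cv2.imread('pics/top.png')
l=cv2.resize(a[160:300,400:540],(560,560),interpolation=cv2.INTER_CUBIC)
r=cv2.resize(a[220:295,285:360],(240,240),interpolation=cv2.INTER_CUBIC)
r2=cv2.resize(a[200:310,110:235],(240,211))
m=np.zeros((560,800,3),np.uint8);m[:,:560]=l;m[:240,560:]=r;m[260:471,560:]=r2
cv2.imwrite('pics/crop1.png',m)
E
```

```text
(no output)
```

View pics/crop1.png

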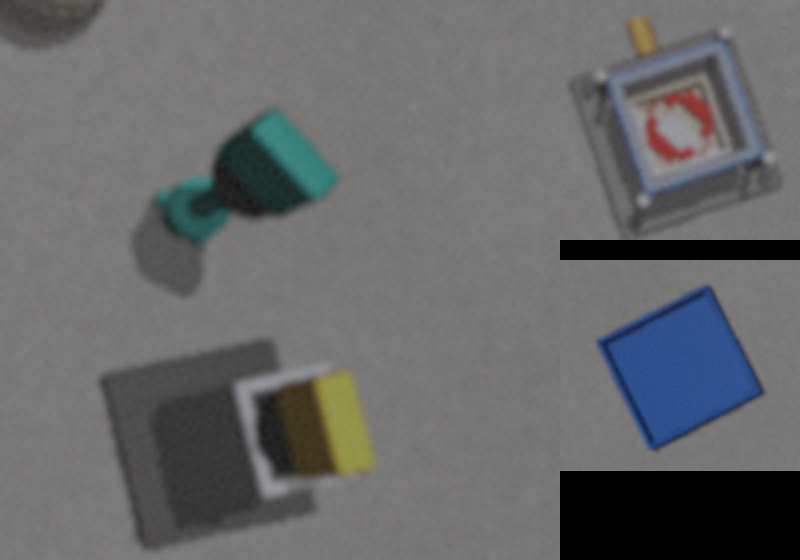

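The candidates for the picker are the yellow-handled one in the stand, at scene (267,96), and the turquoise one standing free, at scene (212,130). The crop shows the yellow handle sitting in the aluminium sleeve, so I choose that one. The well is at scene (328,215), with the cap's slot visible inside it, and the tray is at (412,400). Next I go above the picker.

```bash
cat >> h.py <<'E'
from scipy.spatial.transform import Rotation as Rn
def plan(xyz,yaw,s=None):
    s=s or sensors.get_state()
    R=Rn.from_euler('xyz',s['eef_rot'],degrees=True); T=Rn.from_euler('xyz',[180,0,yaw],degrees=True)
    d=np.array(xyz)-s['tcp_pos']
    print('tr',np.round(R.inv().apply(d)/1000,4).tolist(),'rot',np.round((R.inv()*T).as_rotvec(),4).tolist(),'dist',round(np.linalg.norm(d)))
def st():
    s=sensors.get_state();print('t',round(s['t'],2),'q',s['qpos'].round(1),'tcp',s['tcp_pos'].round(1),s['eef_rot'].round(2),'F',s['force'].round(2),'M',s['wrist_torque'].round(2),'op',round(s['opening'],1));return s
E
python3 -c "
from h import *
plan([502,-265,270],16)"
```

```text
tr [0.3396, -0.0701, -0.0387] rot [0.0, -0.0, 0.1646] dist 349
```

>>> {"fn": "drive_tool", "kwargs": {"increments": [{"translation": [0.017, -0.0035, -0.002], "rot": [0, 0, 0.008], "hand": 1}, {"translation": [0.044, -0.009, -0.005], "rot": [0, 0, 0.02], "hand": 1}, {"translation": [0.078, -0.016, -0.009], "rot": [0, 0, 0.037], "hand": 1}, {"translation": [0.115, -0.0237, -0.013], "rot": [0, 0, 0.055], "hand": 1}, {"translation": [0.152, -0.0313, -0.017], "rot": [0, 0, 0.073], "hand": 1}, {"translation": [0.189, -0.039, -0.021], "rot": [0, 0, 0.092], "hand": 1}, {"translation": [0.226, -0.0466, -0.026], "rot": [0, 0, 0.11], "hand": 1}, {"translation": [0.263, -0.0543, -0.03], "rot": [0, 0, 0.128], "hand": 1}, {"translation": [0.298, -0.0615, -0.034], "rot": [0, 0, 0.145], "hand": 1}, {"translation": [0.325, -0.067, -0.037], "rot": [0, 0, 0.158], "hand": 1}, {"translation": [0.3396, -0.0701, -0.0387], "rot": [0, 0, 0.1646], "hand": 1}, {"translation": [0.3396, -0.0701, -0.0387], "rot": [0, 0, 0.1646], "hand": 1}]}}

```text
t: 2.1
tcp_pos: [504.4, -263.0, 269.8]
eef_rot: [-180.0, -0.0, 16.2]
force: [-1.0, -0.5, -0.0]
opening: 85.8
```

```bash
python3 - <<'E'
from h import *
st();p=cams.get_image('wrist');print(np.round(p['R'],2).tolist(),np.round(p['t']).tolist())
find(p,["picker_grip","stand_top","picker_foot"])
W=cloud(p);hsv=cv2.cvtColor(p['frame'],cv2.COLOR_BGR2HSV)
m=(hsv[...,0]>20)&(hsv[...,0]<35)&(hsv[...,1]>100)&(W[...,2]>164)&(W[...,2]<178)
P=W[m];print(len(P),np.median(P[:,2]) if len(P) else 0)
if len(P):
    r=cv2.minAreaRect(P[:,:2].astype(np.float32));print(r, cv2.boxPoints(r))
cv2.imwrite('pics/w1.png',p['frame'])
# stand top
m=(W[...,2]>118)&(W[...,2]<127)&(abs(W[...,0]-502)<45)&(abs(W[...,1]+265)<45);P=W[m]
print(len(P));r=cv2.minAreaRect(P[:,:2].astype(np.float32));print(r)
E
```

```text
t 2.1 q [-27.6  12.3   8.7  86.3   0.  136.2] tcp [ 504.4 -263.   269.8] [-1.7998e+02 -4.0000e-02  1.6210e+01] F [-0.96 -0.49 -0.01] M [0.01 0.11 0.03] op 85.8
[[0.28, -0.96, -0.0], [-0.93, -0.27, 0.26], [-0.25, -0.07, -0.96]] [-395.0, 351.0, 525.0]
picker_grip [639.0, -364.0, 97.0] 0.94 [484.0, 96.0]
picker_grip [499.0, -266.0, 156.0] 0.56 [320.0, 243.0]
picker_foot [608.0, -260.0, 3.0] 0.56 [344.0, 107.0]
1074 177.04350072695496
((501.7336730957031, -267.501708984375), (40.2371826171875, 15.735505104064941), 11.139274597167969) [[ 480.4741  -263.669  ]
 [ 483.51413 -279.10803]
 [ 522.9933  -271.3344 ]
 [ 519.95325 -255.89539]]
1010
((501.6844177246094, -267.53057861328125), (48.44598388671875, 41.00381851196289), 11.207839012145996)
```

View pics/w1.png

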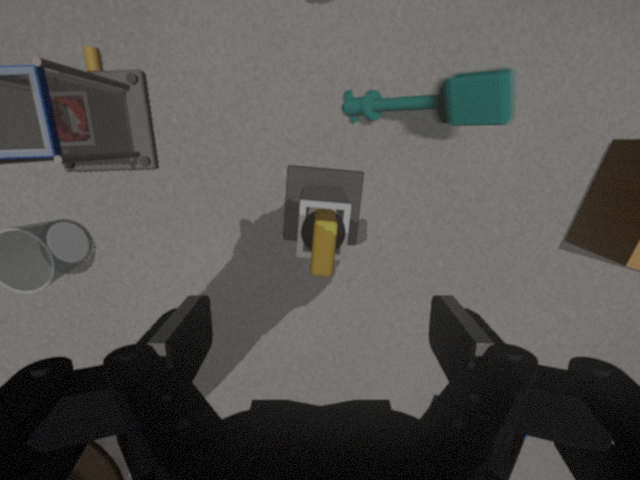

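The wrist view shows the yellow handle in its sleeve at (323,240), with the turquoise one at (480,98). I measure the picker axis at (501.7,-267.5) with a yaw of 11.2°. I'll turn the wrist half round so joint 6 has room to turn later.

>>> {"fn": "drive_tool", "kwargs": {"increments": [{"translation": [0, 0, 0], "rot": [0, 0, -0.12], "hand": 1}, {"translation": [0, 0, 0], "rot": [0, 0, -0.24], "hand": 1}, {"translation": [0, 0, 0], "rot": [0, 0, -0.36], "hand": 1}, {"translation": [0, 0, 0], "rot": [0, 0, -0.48], "hand": 1}, {"translation": [0, 0, 0], "rot": [0, 0, -0.6], "hand": 1}, {"translation": [0, 0, 0], "rot": [0, 0, -0.72], "hand": 1}, {"translation": [0, 0, 0], "rot": [0, 0, -0.84], "hand": 1}, {"translation": [0, 0, 0], "rot": [0, 0, -0.96], "hand": 1}, {"translation": [0, 0, 0], "rot": [0, 0, -1.08], "hand": 1}, {"translation": [0, 0, 0], "rot": [0, 0, -1.2], "hand": 1}, {"translation": [0, 0, 0], "rot": [0, 0, -1.32], "hand": 1}, {"translation": [0, 0, 0], "rot": [0, 0, -1.44], "hand": 1}]}}

```text
t: 3.3
tcp_pos: [500.8, -266.1, 270.2]
eef_rot: [-180.0, 0.0, 98.7]
force: [0.5, 0.2, -0.3]
opening: 85.5
```

>>> {"fn": "drive_tool", "kwargs": {"increments": [{"translation": [0, 0, 0], "rot": [0, 0, -0.12], "hand": 1}, {"translation": [0, 0, 0], "rot": [0, 0, -0.24], "hand": 1}, {"translation": [0, 0, 0], "rot": [0, 0, -0.36], "hand": 1}, {"translation": [0, 0, 0], "rot": [0, 0, -0.48], "hand": 1}, {"translation": [0, 0, 0], "rot": [0, 0, -0.6], "hand": 1}, {"translation": [0, 0, 0], "rot": [0, 0, -0.72], "hand": 1}, {"translation": [0, 0, 0], "rot": [0, 0, -0.84], "hand": 1}, {"translation": [0, 0, 0], "rot": [0, 0, -0.96], "hand": 1}, {"translation": [0, 0, 0], "rot": [0, 0, -1.08], "hand": 1}, {"translation": [0, 0, 0], "rot": [0, 0, -1.2], "hand": 1}, {"translation": [0, 0, 0], "rot": [0, 0, -1.32], "hand": 1}, {"translation": [0, 0, 0], "rot": [0, 0, -1.44], "hand": 1}]}}

```text
t: 4.3
tcp_pos: [500.8, -266.1, 270.2]
eef_rot: [-180.0, -0.0, -178.8]
force: [0.7, 0.4, -0.1]
opening: 85.4
```

```bash
python3 -c "
from h import *
st();plan([501.7,-267.5,200],-168.8);plan([501.7,-267.5,136],-168.8)"
```

```text
t 4.3 q [-28.   12.1   8.5  86.3  -0.  -29.2] tcp [ 500.8 -266.1  270.2] [-179.99   -0.   -178.77] F [ 0.7   0.37 -0.11] M [ 0.   -0.   -0.01] op 85.4
tr [-0.0008, -0.0014, 0.0702] rot [-0.0002, -0.0, -0.174] dist 70
tr [-0.0008, -0.0014, 0.1342] rot [-0.0002, -0.0, -0.174] dist 134
```

>>> {"fn": "drive_tool", "kwargs": {"increments": [{"translation": [-0.001, -0.0014, 0.01], "rot": [0, 0, -0.1], "hand": 1}, {"translation": [-0.001, -0.0014, 0.03], "rot": [0, 0, -0.174], "hand": 1}, {"translation": [-0.001, -0.0014, 0.055], "rot": [0, 0, -0.174], "hand": 1}, {"translation": [-0.001, -0.0014, 0.08], "rot": [0, 0, -0.174], "hand": 1}, {"translation": [-0.001, -0.0014, 0.1], "rot": [0, 0, -0.174], "hand": 1}, {"translation": [-0.001, -0.0014, 0.116], "rot": [0, 0, -0.174], "hand": 1}, {"translation": [-0.001, -0.0014, 0.128], "rot": [0, 0, -0.174], "hand": 0.3}, {"translation": [-0.001, -0.0014, 0.134], "rot": [0, 0, -0.174], "hand": 0}, {"translation": [-0.001, -0.0014, 0.134], "rot": [0, 0, -0.174], "hand": -0.2}]}}

```text
t: 5.05
tcp_pos: [501.5, -266.8, 134.7]
eef_rot: [179.9, -0.1, -169.1]
force: [-0.6, -0.2, -0.0]
opening: 51.5
```

```bash
python3 -c "
from h import *
st();plan([501.7,-267.5,136],-168.8)"
```

```text
t 5.05 q [-28.   12.9  -7.6  69.7  -0.  -38.9] tcp [ 501.5 -266.8  134.7] [ 1.7992e+02 -1.1000e-01 -1.6912e+02] F [-0.55 -0.22 -0.04] M [-0.01 -0.02  0.07] op 51.5
tr [-0.0001, -0.0007, -0.0013] rot [0.0015, -0.002, -0.0055] dist 2
```

>>> {"fn": "drive_tool", "kwargs": {"increments": [{"translation": [0, -0.0007, -0.0013], "rot": [0, 0, -0.0055], "hand": -0.5}, {"translation": [0, -0.0007, -0.0013], "rot": [0, 0, -0.0055], "hand": -0.8}, {"translation": [0, -0.0007, -0.0013], "rot": [0, 0, -0.0055], "hand": -1}, {"translation": [0, -0.0007, -0.0013], "rot": [0, 0, -0.0055], "hand": -1}, {"translation": [0, -0.0007, -0.0013], "rot": [0, 0, -0.0055], "hand": -1}, {"translation": [0, -0.0007, -0.0013], "rot": [0, 0, -0.0055], "hand": -1}, {"translation": [0, -0.0007, -0.0013], "rot": [0, 0, -0.0055], "hand": -1}, {"translation": [0, -0.0007, -0.0013], "rot": [0, 0, -0.0055], "hand": -1}], "squeeze": 80}}

```text
t: 5.72
tcp_pos: [503.6, -267.2, 138.8]
eef_rot: [-179.9, 0.1, -168.7]
force: [-1.5, 0.7, 5.9]
opening: 15.3
```

```bash
python3 -c "
from h import *
st()"
```

```text
t 5.72 q [-27.9  12.8  -7.1  69.9   0.  -39.3] tcp [ 503.6 -267.2  138.8] [-1.7993e+02  9.0000e-02 -1.6870e+02] F [-1.54  0.72  5.92] M [ 0.42  0.39 -0.08] op 15.3
```

>>> {"fn": "drive_tool", "kwargs": {"increments": [{"translation": [0, 0, -0.003], "hand": -1}, {"translation": [0, 0, -0.01], "hand": -1}, {"translation": [0, 0, -0.022], "hand": -1}, {"translation": [0, 0, -0.036], "hand": -1}, {"translation": [0, 0, -0.052], "hand": -1}, {"translation": [0, 0, -0.068], "hand": -1}, {"translation": [0, 0, -0.084], "hand": -1}, {"translation": [0, 0, -0.1], "hand": -1}, {"translation": [0, 0, -0.114], "hand": -1}, {"translation": [0, 0, -0.124], "hand": -1}, {"translation": [0, 0, -0.13], "hand": -1}, {"translation": [0, 0, -0.13], "hand": -1}]}}

```text
$.increments[0]: bad value
```

```bash
python3 - <<'E'
from h import *
s=st()
p=cams.get_image('scene');cv2.imwrite('pics/s2.png',p['frame'])
find(p,["picker_grip","picker_foot","stand_top"])
W=cloud(p)
# well rim from scene+top
for n,q in(("scene",p),("top",cams.get_image('top'))):
    W=cloud(q);hsv=cv2.cvtColor(q['frame'],cv2.COLOR_BGR2HSV)
    near=(abs(W[...,0]-523)<60)&(abs(W[...,1]+19)<60)
    m=near&(W[...,2]>129)&(W[...,2]<142)
    P=W[m];r=cv2.minAreaRect(P[:,:2].astype(np.float32));print(n,len(P),np.median(P[:,2]),r)
    m=near&(W[...,2]<9+12)&(W[...,2]>8);P=W[m]
    print('base',len(P),cv2.minAreaRect(P[:,:2].astype(np.float32)))
    red=near&((hsv[...,0]<10)|(hsv[...,0]>170))&(hsv[...,1]>100);P=W[red];print('red',len(P),np.nanmedian(P,0))
    f=(abs(W[...,0]-s['tcp_pos'][0])<40)&(abs(W[...,1]-s['tcp_pos'][1])<40)&(W[...,2]>128)&(W[...,2]<235);P=W[f]
    for z in range(128,235,6):
        k=P[(P[:,2]>=z)&(P[:,2]<z+6)]
        if len(k):print(z,len(k),k.min(0).round(),k.max(0).round())
E
```

```text
t 5.72 q [-27.9  12.8  -7.1  69.9   0.  -39.3] tcp [ 503.6 -267.2  138.8] [-1.7993e+02  9.0000e-02 -1.6870e+02] F [-1.54  0.72  5.92] M [ 0.42  0.39 -0.08] op 15.3
picker_grip [652.0, -406.0, 17.0] 0.95 [172.0, 132.0]
picker_grip [501.0, -265.0, 154.0] 0.91 [267.0, 96.0]
picker_grip [732.0, -203.0, -0.0] 0.74 [174.0, 227.0]
picker_foot [617.0, -268.0, 13.0] 0.62 [217.0, 173.0]
stand_top [502.0, -265.0, 117.0] 0.6 [268.0, 112.0]
scene 714 133.47946454239334 ((524.9154052734375, -16.75985336303711), (72.70133972167969, 72.76444244384766), 18.045391082763672)
base 1252 ((531.2428588867188, -14.269905090332031), (111.82181549072266, 100.02994537353516), 18.029239654541016)
red 69 [528.45069328   1.21846346 104.03052297]
128 66 [ 484. -271.  128.] [ 524. -249.  134.]
134 30 [ 483. -270.  134.] [ 525. -251.  140.]
140 43 [ 486. -268.  140.] [ 524. -246.  146.]
146 59 [ 485. -270.  146.] [ 525. -244.  152.]
152 51 [ 485. -268.  152.] [ 524. -244.  158.]
158 52 [ 496. -287.  158.] [ 524. -243.  164.]
164 51 [ 495. -286.  164.] [ 524. -243.  170.]
170 83 [ 492. -280.  170.] [ 524. -244.  176.
[... 901 characters left out ...]
146 11 [ 480. -267.  147.] [ 519. -258.  152.]
152 15 [ 480. -267.  152.] [ 518. -252.  157.]
158 18 [ 482. -265.  158.] [ 519. -253.  164.]
164 7 [ 481. -265.  164.] [ 519. -259.  170.]
170 12 [ 481. -274.  172.] [ 520. -249.  176.]
176 6 [ 481. -271.  177.] [ 519. -250.  180.]
182 11 [ 487. -253.  182.] [ 511. -245.  187.]
188 23 [ 485. -250.  189.] [ 510. -227.  194.]
194 13 [ 485. -246.  194.] [ 509. -234.  199.]
200 14 [ 483. -251.  200.] [ 515. -230.  205.]
206 11 [ 483. -253.  206.] [ 514. -245.  210.]
212 16 [ 483. -252.  212.] [ 515. -245.  217.]
218 11 [ 483. -252.  219.] [ 515. -245.  223.]
224 9 [ 482. -252.  225.] [ 515. -227.  229.]
230 6 [ 481. -252.  232.] [ 518. -240.  233.]
```

View pics/s2.png

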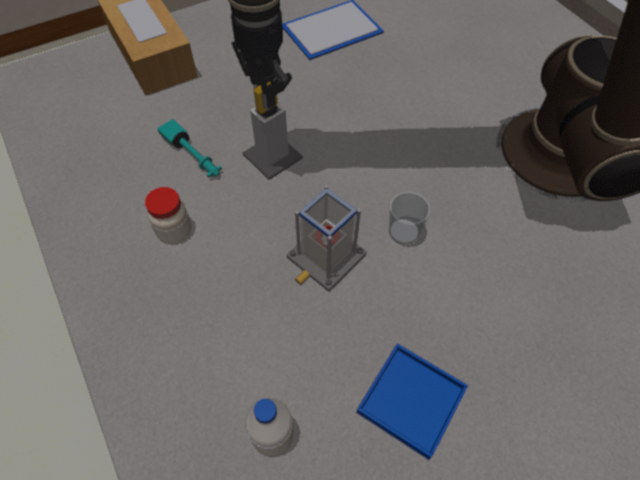

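>>> {"fn": "drive_tool", "kwargs": {"increments": [{"translation": [0, 0, -0.003], "rot": [0, 0, 0], "hand": -1}, {"translation": [0, 0, -0.01], "rot": [0, 0, 0], "hand": -1}, {"translation": [0, 0, -0.022], "rot": [0, 0, 0], "hand": -1}, {"translation": [0, 0, -0.036], "rot": [0, 0, 0], "hand": -1}, {"translation": [0, 0, -0.052], "rot": [0, 0, 0], "hand": -1}, {"translation": [0, 0, -0.068], "rot": [0, 0, 0], "hand": -1}, {"translation": [0, 0, -0.084], "rot": [0, 0, 0], "hand": -1}, {"translation": [0, 0, -0.1], "rot": [0, 0, 0], "hand": -1}, {"translation": [0, 0, -0.116], "rot": [0, 0, 0], "hand": -1}, {"translation": [0, 0, -0.132], "rot": [0, 0, 0], "hand": -1}, {"translation": [0, 0, -0.145], "rot": [0, 0, 0], "hand": -1}, {"translation": [0, 0, -0.15], "rot": [0, 0, 0], "hand": -1}]}}

```text
t: 6.97
tcp_pos: [503.7, -267.4, 289.7]
eef_rot: [-179.9, 0.1, -168.7]
force: [0.6, -0.6, -1.4]
opening: 15.2
```

```bash
python3 - <<'E'
from h import *
s=st()
for n in ('scene','wrist'):
    p=cams.get_image(n);find(p,["picker_grip","picker_foot"])
plan([523,-18,300],-162+0)
E
```

```text
t 6.97 q [-28.   12.6  11.6  88.8  -0.  -39.3] tcp [ 503.7 -267.4  289.7] [-1.7988e+02  1.2000e-01 -1.6870e+02] F [ 0.59 -0.59 -1.42] M [-0.03 -0.02 -0.02] op 15.2
picker_grip [498.0, -266.0, 305.0] 0.81 [260.0, 17.0]
picker_grip [650.0, -402.0, 15.0] 0.8 [174.0, 133.0]
picker_grip [538.0, 257.0, 1.0] 0.51 [410.0, 398.0]
picker_foot [500.0, -270.0, 161.0] 0.85 [266.0, 91.0]
picker_foot [615.0, -267.0, 11.0] 0.67 [218.0, 174.0]
picker_foot [741.0, 201.0, -5.0] 0.24 [271.0, 435.0]
picker_grip [502.0, -273.0, 302.0] 0.91 [311.0, 313.0]
picker_grip [652.0, -407.0, 23.0] 0.72 [184.0, 299.0]
picker_foot [498.0, -268.0, 160.0] 0.76 [322.0, 225.0]
tr [-0.0685, 0.2402, -0.0136] rot [0.0012, -0.0013, -0.1171] dist 250
```

>>> {"fn": "drive_tool", "kwargs": {"increments": [{"translation": [-0.003, 0.012, -0.002], "rot": [0, 0, -0.01], "hand": -1}, {"translation": [-0.0085, 0.03, -0.004], "rot": [0, 0, -0.02], "hand": -1}, {"translation": [-0.0155, 0.054, -0.006], "rot": [0, 0, -0.03], "hand": -1}, {"translation": [-0.023, 0.081, -0.008], "rot": [0, 0, -0.04], "hand": -1}, {"translation": [-0.031, 0.109, -0.01], "rot": [0, 0, -0.055], "hand": -1}, {"translation": [-0.039, 0.137, -0.0115], "rot": [0, 0, -0.07], "hand": -1}, {"translation": [-0.047, 0.165, -0.0125], "rot": [0, 0, -0.085], "hand": -1}, {"translation": [-0.0547, 0.192, -0.0135], "rot": [0, 0, -0.1], "hand": -1}, {"translation": [-0.061, 0.215, -0.0136], "rot": [0, 0, -0.11], "hand": -1}, {"translation": [-0.066, 0.231, -0.0136], "rot": [0, 0, -0.117], "hand": -1}, {"translation": [-0.0685, 0.2402, -0.0136], "rot": [0, 0, -0.117], "hand": -1}, {"translation": [-0.0685, 0.2402, -0.0136], "rot": [0, 0, -0.117], "hand": -1}]}}

```text
t: 8.27
tcp_pos: [523.0, -16.2, 300.6]
eef_rot: [180.0, -0.0, -161.8]
force: [0.4, 0.2, -1.0]
opening: 15.1
```

```bash
python3 - <<'E'
from h import *
s=st()
ps={n:cams.get_image(n) for n in ('wrist','top','scene')}
for n,p in ps.items():
    print(n);find(p,["picker_foot","well_mouth","cap_top"])
a=ps['wrist']['frame'];b=ps['top']['frame']
m=np.zeros((480,800,3),np.uint8);m[:,:400]=cv2.resize(a,(400,300)).repeat(1,0)[:300] if False else cv2.copyMakeBorder(cv2.resize(a,(400,300)),0,180,0,0,0)
c=ps['scene'];u,v=px(c,[523,-18,135]).astype(int)
m[:480,400:]=cv2.resize(c['frame'][max(v-70,0):v+50,u-50:u+50],(400,480))
cv2.imwrite('pics/m3.png',m)
E
```

```text
t 8.27 q [ -1.8   7.7   7.   89.3   0.  -19.9] tcp [523.  -16.2 300.6] [ 1.7996e+02 -3.0000e-02 -1.6185e+02] F [ 0.4   0.15 -1.01] M [-0.01 -0.    0.01] op 15.1
wrist
picker_foot [516.0, -19.0, 174.0] 0.92 [321.0, 222.0]
picker_foot [616.0, -269.0, 11.0] 0.67 [97.0, 207.0]
well_mouth [378.0, 9.0, 3.0] 0.39 [383.0, 83.0]
cap_top [525.0, -20.0, 71.0] 0.6 [318.0, 209.0]
top
scene
picker_foot [519.0, -23.0, 170.0] 0.8 [329.0, 193.0]
picker_foot [618.0, -267.0, 10.0] 0.68 [217.0, 175.0]
picker_foot [535.0, 256.0, 2.0] 0.52 [412.0, 396.0]
well_mouth [525.0, -20.0, 130.0] 0.86 [326.0, 211.0]
cap_top [521.0, -19.0, 70.0] 0.45 [328.0, 232.0]
```

View pics/m3.png

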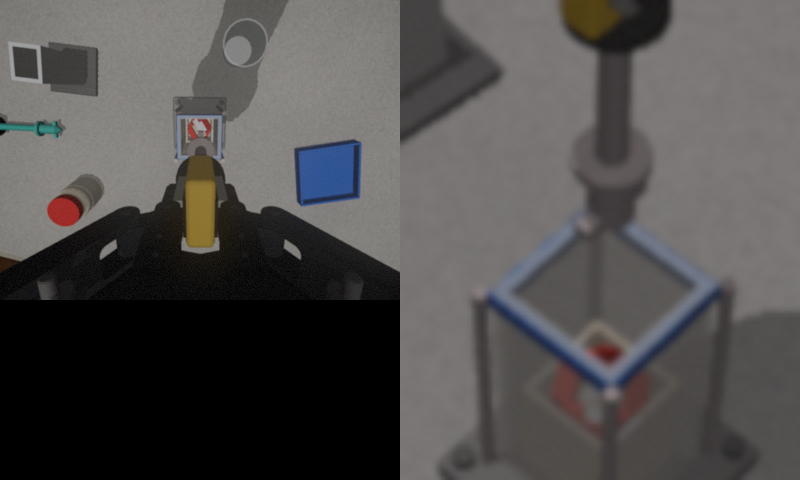

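```bash
cat > meas.py <<'E'
from h import *
s=st();c=s['tcp_pos'];zf=c[2]-129
for n in ('wrist','scene'):
    p=cams.get_image(n);W=cloud(p);cam=-np.array(p['R']).T@np.array(p['t'])
    near=(abs(W[...,0]-523)<60)&(abs(W[...,1]+19)<60)
    P=W[near&(abs(W[...,2]-134)<7)]; r=cv2.minAreaRect(P[:,:2].astype(np.float32));print(n,'rim',np.round(r[0],1),np.round(r[1],1),round(r[2],1),len(P))
    # silhouettes of shaft / hub / collar slices: fit circle of known radius
    from scipy.optimize import least_squares
    for nm,a,b,rad in(('hub',16,34,9),('shaft',45,75,6),('shaft2',75,108,6)):
        m=(abs(W[...,0]-c[0])<25)&(abs(W[...,1]-c[1])<25)&(W[...,2]>zf+a)&(W[...,2]<zf+b);Q=W[m][:,:2]
        if len(Q)<15: print(nm,len(Q));continue
        f=least_squares(lambda x:np.hypot(*(Q-x).T)-rad,c[:2],loss='soft_l1')
        # start on far side of cam
        f=least_squares(lambda x:np.hypot(*(Q-x).T)-rad,Q.mean(0)+rad*(Q.mean(0)-cam[:2])/np.linalg.norm(Q.mean(0)-cam[:2]),loss='soft_l1')
        print(nm,len(Q),f.x.round(1),round(f.cost/len(Q),2))
    red=near
    if n=='wrist':
        cv2.imwrite('pics/wr_full.png',p['frame']);np.save('W.npy',W)
E
python3 meas.py
```

```text
t 8.87 q [ -2.    7.7   7.1  89.3   0.  -20. ] tcp [523.3 -18.5 300.9] [ 180.     -0.   -162.04] F [ 0.01 -0.05 -1.03] M [ 0.02 -0.   -0.06] op 14.9
wrist rim [522.  -18.7] [72.8 72.5] 17.8 1911
hub 2
shaft 202 [520.9 -20.1] 0.01
shaft2 0
scene rim [524.9 -15.7] [72.7 72.2] 17.1 718
hub 59 [522.3 -18.4] 0.16
shaft 122 [522.5 -18.3] 0.17
shaft2 100 [522.6 -18.3] 0.15
```

```bash
python3 - <<'E'
from h import *
def rect(p,img,c,z,yaw,h=30,n=390):
    g=np.linspace(-h,h,n); X,Y=np.meshgrid(g,-g); a=np.radians(yaw)
    P=np.stack([c[0]+X*np.cos(a)-Y*np.sin(a),c[1]+X*np.sin(a)+Y*np.cos(a),np.full_like(X,z)],-1)
    C=P@np.array(p['R']).T+np.array(p['t'])
    return cv2.remap(img,(p['fx']*C[...,0]/C[...,2]+p['cx']).astype(np.float32),(p['fy']*C[...,1]/C[...,2]+p['cy']).astype(np.float32),cv2.INTER_CUBIC)
t=cams.get_image('top');w=cams.get_image('wrist')
A=rect(t,cv2.imread('pics/top.png'),(521.7,-18.6),67,18);B=rect(w,w['frame'],(522,-18.7),67,18)
m=np.hstack([A,B]);m=cv2.convertScaleAbs(m,alpha=1.6)
for k in(0,390):cv2.drawMarker(m,(195+k,195),(0,255,0),cv2.MARKER_CROSS,12)
cv2.imwrite('pics/rect.png',m)
E
```

```text
(no output)
```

View pics/rect.png

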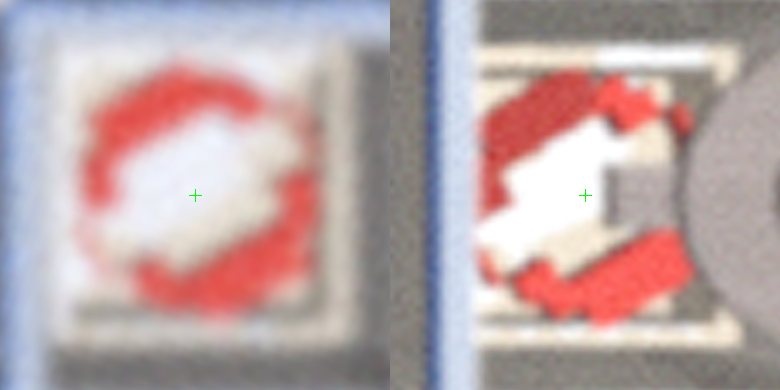

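The rectified view shows the slot running from lower left (110,240) to upper right (285,125). That is about 33° from the well's x axis, or about 51° world, and the cap is centred within about 1 mm. Next I turn the lugs to that angle and go down to just above the cap.

```bash
python3 -c "
from h import *
st();plan([525.3,-16.4,300.9],-129.5);plan([525.3,-16.4,197],-129.5)"
```

```text
t 9.07 q [ -2.    7.7   7.1  89.3  -0.  -20. ] tcp [523.3 -18.1 300.9] [-180.   -0. -162.] F [ 0.43  0.52 -2.51] M [-0.02 -0.01  0.01] op 15.0
tr [-0.0024, 0.001, -0.0] rot [-0.0, -0.0, -0.5673] dist 3
tr [-0.0024, 0.001, 0.1039] rot [-0.0, -0.0, -0.5673] dist 104
```

>>> {"fn": "drive_tool", "kwargs": {"increments": [{"translation": [-0.0024, 0.001, 0.003], "rot": [0, 0, -0.08], "hand": -1}, {"translation": [-0.0024, 0.001, 0.01], "rot": [0, 0, -0.18], "hand": -1}, {"translation": [-0.0024, 0.001, 0.02], "rot": [0, 0, -0.28], "hand": -1}, {"translation": [-0.0024, 0.001, 0.032], "rot": [0, 0, -0.38], "hand": -1}, {"translation": [-0.0024, 0.001, 0.044], "rot": [0, 0, -0.47], "hand": -1}, {"translation": [-0.0024, 0.001, 0.056], "rot": [0, 0, -0.54], "hand": -1}, {"translation": [-0.0024, 0.001, 0.068], "rot": [0, 0, -0.567], "hand": -1}, {"translation": [-0.0024, 0.001, 0.08], "rot": [0, 0, -0.567], "hand": -1}, {"translation": [-0.0024, 0.001, 0.089], "rot": [0, 0, -0.567], "hand": -1}, {"translation": [-0.0024, 0.001, 0.096], "rot": [0, 0, -0.567], "hand": -1}, {"translation": [-0.0024, 0.001, 0.1], "rot": [0, 0, -0.567], "hand": -1}, {"translation": [-0.0024, 0.001, 0.1], "rot": [0, 0, -0.567], "hand": -1}]}}

```text
t: 10.07
tcp_pos: [525.0, -16.4, 200.2]
eef_rot: [179.9, -0.0, -129.5]
force: [0.2, -0.7, -1.4]
opening: 15.1
```

```bash
python3 - <<'E'
import runpy
runpy.run_path('meas.py')
E
```

```text
t 10.07 q [ -1.8   7.4  -6.   76.7   0.  -52.3] tcp [525.  -16.4 200.2] [ 1.7995e+02 -4.0000e-02 -1.2952e+02] F [ 0.16 -0.67 -1.45] M [ 0.04 -0.01  0.03] op 15.1
wrist rim [522.8 -18.9] [73.3 72.8] 18.0 3538
hub 181 [507.2  10.6] 5.4
shaft 737 [510.4  -3.3] 12.35
shaft2 0
scene rim [524.9 -16.3] [72.2 73.4] 18.1 722
hub 105 [511.3 -23.9] 15.45
shaft 279 [526.4 -18.4] 14.57
shaft2 69 [525.3 -17.4] 0.21
```

>>> {"fn": "drive_tool", "kwargs": {"increments": [{"translation": [0, 0, 0.001], "rot": [0, 0, 0], "hand": -1}, {"translation": [0, 0, 0.002], "rot": [0, 0, 0], "hand": -1}, {"translation": [0, 0, 0.003], "rot": [0, 0, 0], "hand": -1}, {"translation": [0, 0, 0.004], "rot": [0, 0, 0], "hand": -1}, {"translation": [0, 0, 0.005], "rot": [0, 0, 0], "hand": -1}, {"translation": [0, 0, 0.006], "rot": [0, 0, 0], "hand": -1}, {"translation": [0, 0, 0.007], "rot": [0, 0, 0], "hand": -1}, {"translation": [0, 0, 0.008], "rot": [0, 0, 0], "hand": -1}, {"translation": [0, 0, 0.009], "rot": [0, 0, 0], "hand": -1}]}}

```text
t: 10.92
tcp_pos: [525.3, -16.4, 191.8]
eef_rot: [180.0, -0.0, -129.5]
force: [-0.1, -0.8, -1.9]
opening: 15.3
```

>>> {"fn": "drive_tool", "kwargs": {"increments": [{"translation": [0, 0, 0.0005], "rot": [0, 0, 0], "hand": -1}, {"translation": [0, 0, 0.001], "rot": [0, 0, 0], "hand": -1}, {"translation": [0, 0, 0.0015], "rot": [0, 0, 0], "hand": -1}, {"translation": [0, 0, 0.002], "rot": [0, 0, 0], "hand": -1}, {"translation": [0, 0, 0.0025], "rot": [0, 0, 0], "hand": -1}, {"translation": [0, 0, 0.003], "rot": [0, 0, 0], "hand": -1}, {"translation": [0, 0, 0.003], "rot": [0, 0, 0], "hand": -1}]}}

```text
t: 11.5
tcp_pos: [525.2, -16.4, 188.8]
eef_rot: [180.0, -0.0, -129.5]
force: [-0.4, -0.8, -1.4]
opening: 15.2
```

>>> {"fn": "drive_tool", "kwargs": {"increments": [{"translation": [0, 0, 0.0005], "rot": [0, 0, 0], "hand": -1}, {"translation": [0, 0, 0.001], "rot": [0, 0, 0], "hand": -1}, {"translation": [0, 0, 0.0015], "rot": [0, 0, 0], "hand": -1}, {"translation": [0, 0, 0.002], "rot": [0, 0, 0], "hand": -1}, {"translation": [0, 0, 0.0025], "rot": [0, 0, 0], "hand": -1}, {"translation": [0, 0, 0.003], "rot": [0, 0, 0], "hand": -1}, {"translation": [0, 0, 0.003], "rot": [0, 0, 0], "hand": -1}]}}

```text
t: 12.08
tcp_pos: [525.2, -16.4, 185.7]
eef_rot: [180.0, -0.0, -129.5]
force: [0.1, 0.8, -2.7]
opening: 15.5
```

>>> {"fn": "drive_tool", "kwargs": {"increments": [{"translation": [0, 0, 0.0005], "rot": [0, 0, 0], "hand": -1}, {"translation": [0, 0, 0.001], "rot": [0, 0, 0], "hand": -1}, {"translation": [0, 0, 0.0015], "rot": [0, 0, 0], "hand": -1}, {"translation": [0, 0, 0.002], "rot": [0, 0, 0], "hand": -1}, {"translation": [0, 0, 0.0025], "rot": [0, 0, 0], "hand": -1}, {"translation": [0, 0, 0.003], "rot": [0, 0, 0], "hand": -1}, {"translation": [0, 0, 0.003], "rot": [0, 0, 0], "hand": -1}]}}

```text
t: 12.67
tcp_pos: [525.2, -16.4, 182.8]
eef_rot: [180.0, -0.0, -129.5]
force: [-0.4, -0.6, -1.5]
opening: 15.1
```

No contact 5 mm below the resting height, so the lugs are going straight into the slot. I'll continue down gently.

>>> {"fn": "drive_tool", "kwargs": {"increments": [{"translation": [0, 0, 0.001], "rot": [0, 0, 0], "hand": -1}, {"translation": [0, 0, 0.002], "rot": [0, 0, 0], "hand": -1}, {"translation": [0, 0, 0.003], "rot": [0, 0, 0], "hand": -1}, {"translation": [0, 0, 0.004], "rot": [0, 0, 0], "hand": -1}, {"translation": [0, 0, 0.005], "rot": [0, 0, 0], "hand": -1}, {"translation": [0, 0, 0.006], "rot": [0, 0, 0], "hand": -1}, {"translation": [0, 0, 0.007], "rot": [0, 0, 0], "hand": -1}, {"translation": [0, 0, 0.008], "rot": [0, 0, 0], "hand": -1}, {"translation": [0, 0, 0.009], "rot": [0, 0, 0], "hand": -1}]}}

```text
t: 13.42
tcp_pos: [525.3, -16.4, 173.8]
eef_rot: [180.0, -0.0, -129.5]
force: [0.3, -0.1, -1.5]
opening: 14.7
```

>>> {"fn": "drive_tool", "kwargs": {"increments": [{"translation": [0, 0, 0.001], "rot": [0, 0, 0], "hand": -1}, {"translation": [0, 0, 0.002], "rot": [0, 0, 0], "hand": -1}, {"translation": [0, 0, 0.003], "rot": [0, 0, 0], "hand": -1}, {"translation": [0, 0, 0.004], "rot": [0, 0, 0], "hand": -1}, {"translation": [0, 0, 0.005], "rot": [0, 0, 0], "hand": -1}, {"translation": [0, 0, 0.006], "rot": [0, 0, 0], "hand": -1}, {"translation": [0, 0, 0.0065], "rot": [0, 0, 0], "hand": -1}, {"translation": [0, 0, 0.0065], "rot": [0, 0, 0], "hand": -1}]}}

```text
t: 14.08
tcp_pos: [525.2, -16.4, 167.2]
eef_rot: [180.0, -0.0, -129.5]
force: [-0.4, 0.1, -0.9]
opening: 14.7
```

```bash
python3 -c "
from h import *
st()"
```

```text
t 14.08 q [ -1.8   7.7  -9.7  72.6   0.  -52.3] tcp [525.2 -16.4 167.2] [ 1.7999e+02 -1.0000e-02 -1.2952e+02] F [-0.36  0.14 -0.87] M [ 0.06  0.02 -0.02] op 14.7
```

>>> {"fn": "drive_tool", "kwargs": {"increments": [{"translation": [0, 0, 0.0005], "rot": [0, 0, 0], "hand": -1}, {"translation": [0, 0, 0.001], "rot": [0, 0, 0], "hand": -1}, {"translation": [0, 0, 0.0015], "rot": [0, 0, 0], "hand": -1}, {"translation": [0, 0, 0.002], "rot": [0, 0, 0], "hand": -1}, {"translation": [0, 0, 0.0025], "rot": [0, 0, 0], "hand": -1}, {"translation": [0, 0, 0.003], "rot": [0, 0, 0], "hand": -1}, {"translation": [0, 0, 0.0035], "rot": [0, 0, 0], "hand": -1}, {"translation": [0, 0, 0.0035], "rot": [0, 0, 0], "hand": -1}]}}

```text
t: 14.75
tcp_pos: [525.3, -16.4, 163.8]
eef_rot: [180.0, -0.0, -129.5]
force: [0.1, 0.2, -0.7]
opening: 15.4
```

>>> {"fn": "drive_tool", "kwargs": {"increments": [{"translation": [0, 0, 0], "rot": [0, 0, 0.04], "hand": -1}, {"translation": [0, 0, 0], "rot": [0, 0, 0.08], "hand": -1}, {"translation": [0, 0, 0], "rot": [0, 0, 0.12], "hand": -1}, {"translation": [0, 0, 0], "rot": [0, 0, 0.16], "hand": -1}, {"translation": [0, 0, 0], "rot": [0, 0, 0.2], "hand": -1}, {"translation": [0, 0, 0], "rot": [0, 0, 0.24], "hand": -1}]}}

```text
t: 15.25
tcp_pos: [525.3, -16.4, 163.9]
eef_rot: [-180.0, 0.0, -143.4]
force: [-0.2, -0.4, -1.3]
opening: 15.2
```

```bash
python3 -c "
from h import *
st()"
```

```text
t 15.25 q [ -1.8   7.7 -10.1  72.2  -0.  -38.4] tcp [525.3 -16.4 163.9] [-180.      0.   -143.38] F [-0.24 -0.4  -1.31] M [ 0.05 -0.05  0.04] op 15.2
```

The lugs turn freely with no torque, so they are under the cap. I'll keep turning to about 75°.

>>> {"fn": "drive_tool", "kwargs": {"increments": [{"translation": [0, 0, 0], "rot": [0, 0, 0.09], "hand": -1}, {"translation": [0, 0, 0], "rot": [0, 0, 0.18], "hand": -1}, {"translation": [0, 0, 0], "rot": [0, 0, 0.27], "hand": -1}, {"translation": [0, 0, 0], "rot": [0, 0, 0.36], "hand": -1}, {"translation": [0, 0, 0], "rot": [0, 0, 0.45], "hand": -1}, {"translation": [0, 0, 0], "rot": [0, 0, 0.54], "hand": -1}, {"translation": [0, 0, 0], "rot": [0, 0, 0.63], "hand": -1}, {"translation": [0, 0, 0], "rot": [0, 0, 0.72], "hand": -1}, {"translation": [0, 0, 0], "rot": [0, 0, 0.81], "hand": -1}, {"translation": [0, 0, 0], "rot": [0, 0, 0.9], "hand": -1}, {"translation": [0, 0, 0], "rot": [0, 0, 1.0], "hand": -1}, {"translation": [0, 0, 0], "rot": [0, 0, 1.07], "hand": -1}]}}

```text
t: 16.25
tcp_pos: [525.4, -16.6, 164.0]
eef_rot: [-180.0, 0.0, 155.2]
force: [0.3, -0.5, -2.0]
opening: 15.4
```

```bash
python3 -c "
from h import *
st()"
```

```text
t 16.25 q [ -1.8   7.7 -10.1  72.1  -0.   23.1] tcp [525.4 -16.6 164. ] [-1.7998e+02  2.0000e-02  1.5515e+02] F [ 0.28 -0.5  -2.04] M [-0.26 -0.05  0.02] op 15.4
```

>>> {"fn": "drive_tool", "kwargs": {"increments": [{"translation": [0, 0, -0.001], "rot": [0, 0, 0], "hand": -1}, {"translation": [0, 0, -0.002], "rot": [0, 0, 0], "hand": -1}, {"translation": [0, 0, -0.003], "rot": [0, 0, 0], "hand": -1}, {"translation": [0, 0, -0.004], "rot": [0, 0, 0], "hand": -1}, {"translation": [0, 0, -0.005], "rot": [0, 0, 0], "hand": -1}, {"translation": [0, 0, -0.006], "rot": [0, 0, 0], "hand": -1}, {"translation": [0, 0, -0.007], "rot": [0, 0, 0], "hand": -1}, {"translation": [0, 0, -0.008], "rot": [0, 0, 0], "hand": -1}, {"translation": [0, 0, -0.009], "rot": [0, 0, 0], "hand": -1}, {"translation": [0, 0, -0.01], "rot": [0, 0, 0], "hand": -1}, {"translation": [0, 0, -0.01], "rot": [0, 0, 0], "hand": -1}]}}

```text
t: 17.17
tcp_pos: [525.4, -16.4, 174.1]
eef_rot: [180.0, 0.0, 155.4]
force: [0.7, -0.5, -5.0]
opening: 15.3
```

```bash
python3 -c "
from h import *
st()"
```

```text
t 17.17 q [-1.8  7.6 -9.  73.4  0.  22.8] tcp [525.4 -16.4 174.1] [1.7999e+02 1.0000e-02 1.5543e+02] F [ 0.73 -0.47 -4.99] M [ 0.01  0.01 -0.04] op 15.3
```

It is hooked: the force rose by about 3.5 N, which matches the cassette's weight. I'll lift straight up.

>>> {"fn": "drive_tool", "kwargs": {"increments": [{"translation": [0, 0, -0.002], "rot": [0, 0, 0], "hand": -1}, {"translation": [0, 0, -0.006], "rot": [0, 0, 0], "hand": -1}, {"translation": [0, 0, -0.011], "rot": [0, 0, 0], "hand": -1}, {"translation": [0, 0, -0.017], "rot": [0, 0, 0], "hand": -1}, {"translation": [0, 0, -0.023], "rot": [0, 0, 0], "hand": -1}, {"translation": [0, 0, -0.029], "rot": [0, 0, 0], "hand": -1}, {"translation": [0, 0, -0.035], "rot": [0, 0, 0], "hand": -1}, {"translation": [0, 0, -0.041], "rot": [0, 0, 0], "hand": -1}, {"translation": [0, 0, -0.047], "rot": [0, 0, 0], "hand": -1}, {"translation": [0, 0, -0.053], "rot": [0, 0, 0], "hand": -1}, {"translation": [0, 0, -0.059], "rot": [0, 0, 0], "hand": -1}, {"translation": [0, 0, -0.065], "rot": [0, 0, 0], "hand": -1}]}}

```text
t: 18.17
tcp_pos: [525.3, -16.4, 239.5]
eef_rot: [-180.0, 0.0, 155.4]
force: [0.9, 0.9, -3.8]
opening: 15.1
```

>>> {"fn": "drive_tool", "kwargs": {"increments": [{"translation": [0, 0, -0.006], "rot": [0, 0, 0], "hand": -1}, {"translation": [0, 0, -0.012], "rot": [0, 0, 0], "hand": -1}, {"translation": [0, 0, -0.018], "rot": [0, 0, 0], "hand": -1}, {"translation": [0, 0, -0.024], "rot": [0, 0, 0], "hand": -1}, {"translation": [0, 0, -0.03], "rot": [0, 0, 0], "hand": -1}, {"translation": [0, 0, -0.037], "rot": [0, 0, 0], "hand": -1}, {"translation": [0, 0, -0.045], "rot": [0, 0, 0], "hand": -1}, {"translation": [0, 0, -0.053], "rot": [0, 0, 0], "hand": -1}, {"translation": [0, 0, -0.061], "rot": [0, 0, 0], "hand": -1}, {"translation": [0, 0, -0.069], "rot": [0, 0, 0], "hand": -1}, {"translation": [0, 0, -0.075], "rot": [0, 0, 0], "hand": -1}, {"translation": [0, 0, -0.078], "rot": [0, 0, 0], "hand": -1}]}}

```text
t: 19.17
tcp_pos: [525.6, -16.4, 318.1]
eef_rot: [180.0, 0.1, 155.4]
force: [-0.5, -0.1, -4.8]
opening: 15.0
```

```bash
python3 - <<'E'
from h import *
s=st();p=cams.get_image('scene');cv2.imwrite('pics/s4.png',p['frame'])
find(p,["cassette_mid","cap_top","tray_in"])
for n in('scene','top'):
    q=p if n=='scene' else cams.get_image('top')
    W=cloud(q);hsv=cv2.cvtColor(q['frame'],cv2.COLOR_BGR2HSV)
    m=(abs(W[...,0]-536)<90)&(abs(W[...,1]-258)<90)&(W[...,2]<40)&(hsv[...,0]>100)&(hsv[...,0]<125)&(hsv[...,1]>150)
    P=W[m];print(n,len(P),cv2.minAreaRect(P[:,:2].astype(np.float32)))
E
```

```text
t 19.17 q [-1.8  8.3  9.9 91.5  0.  22.8] tcp [525.6 -16.4 318.1] [1.7997e+02 7.0000e-02 1.5543e+02] F [-0.52 -0.08 -4.75] M [0.04 0.02 0.06] op 15.0
cassette_mid [521.0, -21.0, 194.0] 0.71 [329.0, 184.0]
cap_top [522.0, -21.0, 218.0] 0.62 [328.0, 173.0]
tray_in [538.0, 257.0, 3.0] 0.58 [411.0, 398.0]
scene 6845 ((540.2620849609375, 261.1370544433594), (120.23324584960938, 117.90018463134766), 27.1561336517334)
top 3465 ((536.7828369140625, 257.4627990722656), (116.7423095703125, 117.0730972290039), 27.148921966552734)
```

View pics/s4.png

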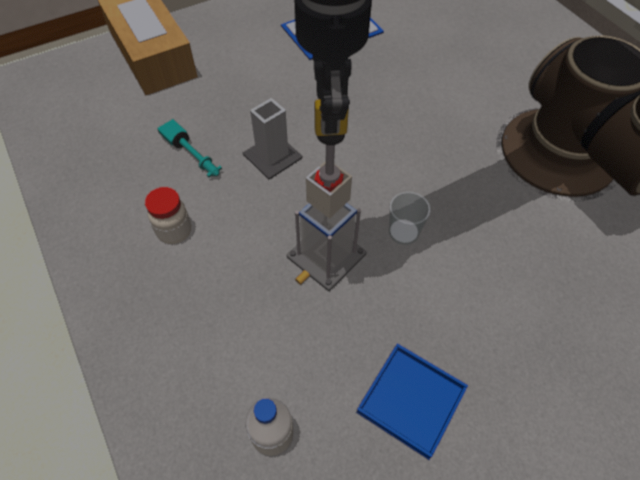

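The cassette is out of the well, hanging upright at scene (328,190). Now I carry it smoothly to above the tray.

```bash
python3 -c "
from h import *
plan([539,260,318],155.4)
import numpy as np
print(np.round((1-np.cos(np.pi*np.arange(1,25)/24))/2,3))"
```

```text
tr [0.1024, 0.2571, -0.0016] rot [-0.0003, -0.0007, 0.0004] dist 277
[0.004 0.017 0.038 0.067 0.103 0.146 0.196 0.25  0.309 0.371 0.435 0.5
 0.565 0.629 0.691 0.75  0.804 0.854 0.897 0.933 0.962 0.983 0.996 1.   ]
```

>>> {"fn": "drive_tool", "kwargs": {"increments": [{"translation": [0.0004, 0.001, 0], "rot": [0, 0, 0], "hand": -1}, {"translation": [0.0017, 0.0044, 0], "rot": [0, 0, 0], "hand": -1}, {"translation": [0.0039, 0.0098, 0], "rot": [0, 0, 0], "hand": -1}, {"translation": [0.0069, 0.0172, 0], "rot": [0, 0, 0], "hand": -1}, {"translation": [0.0105, 0.0265, 0], "rot": [0, 0, 0], "hand": -1}, {"translation": [0.015, 0.0375, 0], "rot": [0, 0, 0], "hand": -1}, {"translation": [0.02, 0.0504, 0], "rot": [0, 0, 0], "hand": -1}, {"translation": [0.0256, 0.0643, 0], "rot": [0, 0, 0], "hand": -1}, {"translation": [0.0316, 0.0794, 0], "rot": [0, 0, 0], "hand": -1}, {"translation": [0.038, 0.0954, 0], "rot": [0, 0, 0], "hand": -1}, {"translation": [0.0445, 0.1118, 0], "rot": [0, 0, 0], "hand": -1}, {"translation": [0.0512, 0.1286, 0], "rot": [0, 0, 0], "hand": -1}]}}

```text
t: 20.42
tcp_pos: [532.0, 123.8, 316.9]
eef_rot: [180.0, -0.0, 155.5]
force: [0.6, 0.6, -3.3]
opening: 14.9
```

>>> {"fn": "drive_tool", "kwargs": {"increments": [{"translation": [0.0067, 0.0167, 0], "rot": [0, 0, 0], "hand": -1}, {"translation": [0.0132, 0.0332, 0], "rot": [0, 0, 0], "hand": -1}, {"translation": [0.0196, 0.0491, 0], "rot": [0, 0, 0], "hand": -1}, {"translation": [0.0256, 0.0643, 0], "rot": [0, 0, 0], "hand": -1}, {"translation": [0.0311, 0.0782, 0], "rot": [0, 0, 0], "hand": -1}, {"translation": [0.0362, 0.091, 0], "rot": [0, 0, 0], "hand": -1}, {"translation": [0.0407, 0.1021, 0], "rot": [0, 0, 0], "hand": -1}, {"translation": [0.0443, 0.1113, 0], "rot": [0, 0, 0], "hand": -1}, {"translation": [0.0473, 0.1188, 0], "rot": [0, 0, 0], "hand": -1}, {"translation": [0.0495, 0.1242, 0], "rot": [0, 0, 0], "hand": -1}, {"translation": [0.0508, 0.1275, 0], "rot": [0, 0, 0], "hand": -1}, {"translation": [0.0512, 0.1286, 0], "rot": [0, 0, 0], "hand": -1}]}}

```text
t: 21.42
tcp_pos: [539.2, 260.4, 316.8]
eef_rot: [-180.0, -0.0, 155.4]
force: [0.2, 0.2, -4.0]
opening: 15.1
```

```bash
python3 - <<'E'
from h import *
s=st();p=cams.get_image('scene');find(p,["cassette_mid","cap_top"]);p=cams.get_image('wrist');find(p,["cassette_mid","cap_top","tray_in"])
plan([539,260,170],155.4)
E
```

```text
t 21.42 q [25.8 16.8 20.4 93.7 -0.  50.3] tcp [539.2 260.4 316.8] [-179.99   -0.    155.43] F [ 0.24  0.15 -4.03] M [-0.01  0.02  0.  ] op 15.1
cassette_mid [536.0, 259.0, 191.0] 0.83 [437.0, 353.0]
cap_top [533.0, 255.0, 217.0] 0.94 [441.0, 341.0]
cassette_mid [538.0, 256.0, 189.0] 0.92 [317.0, 231.0]
tray_in [543.0, 256.0, 4.0] 0.79 [320.0, 199.0]
tr [0.0003, 0.0003, 0.147] rot [0.0001, 0.0001, -0.0001] dist 147
```

>>> {"fn": "drive_tool", "kwargs": {"increments": [{"translation": [0, 0, 0.002], "rot": [0, 0, 0], "hand": -1}, {"translation": [0, 0, 0.008], "rot": [0, 0, 0], "hand": -1}, {"translation": [0, 0, 0.018], "rot": [0, 0, 0], "hand": -1}, {"translation": [0, 0, 0.031], "rot": [0, 0, 0], "hand": -1}, {"translation": [0, 0, 0.046], "rot": [0, 0, 0], "hand": -1}, {"translation": [0, 0, 0.063], "rot": [0, 0, 0], "hand": -1}, {"translation": [0, 0, 0.08], "rot": [0, 0, 0], "hand": -1}, {"translation": [0, 0, 0.096], "rot": [0, 0, 0], "hand": -1}, {"translation": [0, 0, 0.11], "rot": [0, 0, 0], "hand": -1}, {"translation": [0, 0, 0.122], "rot": [0, 0, 0], "hand": -1}, {"translation": [0, 0, 0.13], "rot": [0, 0, 0], "hand": -1}, {"translation": [0, 0, 0.134], "rot": [0, 0, 0], "hand": -1}]}}

```text
t: 22.77
tcp_pos: [538.4, 259.7, 181.2]
eef_rot: [-179.9, -0.1, 155.4]
force: [-0.7, 0.1, -4.2]
opening: 14.9
```

>>> {"fn": "drive_tool", "kwargs": {"increments": [{"translation": [0, 0, 0.0015], "rot": [0, 0, 0], "hand": -1}, {"translation": [0, 0, 0.003], "rot": [0, 0, 0], "hand": -1}, {"translation": [0, 0, 0.0045], "rot": [0, 0, 0], "hand": -1}, {"translation": [0, 0, 0.006], "rot": [0, 0, 0], "hand": -1}, {"translation": [0, 0, 0.0075], "rot": [0, 0, 0], "hand": -1}, {"translation": [0, 0, 0.009], "rot": [0, 0, 0], "hand": -1}, {"translation": [0, 0, 0.0105], "rot": [0, 0, 0], "hand": -1}, {"translation": [0, 0, 0.012], "rot": [0, 0, 0], "hand": -1}, {"translation": [0, 0, 0.0135], "rot": [0, 0, 0], "hand": -1}, {"translation": [0, 0, 0.015], "rot": [0, 0, 0], "hand": -1}, {"translation": [0, 0, 0.0165], "rot": [0, 0, 0], "hand": -1}, {"translation": [0, 0, 0.0175], "rot": [0, 0, 0], "hand": -1}]}}

```text
t: 23.77
tcp_pos: [539.1, 260.0, 165.2]
eef_rot: [-180.0, -0.0, 155.4]
force: [-0.1, 0.1, -4.7]
opening: 14.9
```

```bash
python3 -c "
from h import *
st()"
```

```text
t 23.77 q [25.8 15.6 -0.3 74.2 -0.  50.3] tcp [539.1 260.  165.2] [-1.7999e+02 -1.0000e-02  1.5543e+02] F [-0.1   0.1  -4.74] M [ 0.03 -0.01  0.03] op 14.9
```

>>> {"fn": "drive_tool", "kwargs": {"increments": [{"translation": [0, 0, 0.001], "rot": [0, 0, 0], "hand": -1}, {"translation": [0, 0, 0.002], "rot": [0, 0, 0], "hand": -1}, {"translation": [0, 0, 0.003], "rot": [0, 0, 0], "hand": -1}, {"translation": [0, 0, 0.004], "rot": [0, 0, 0], "hand": -1}, {"translation": [0, 0, 0.005], "rot": [0, 0, 0], "hand": -1}, {"translation": [0, 0, 0.006], "rot": [0, 0, 0], "hand": -1}, {"translation": [0, 0, 0.007], "rot": [0, 0, 0], "hand": -1}, {"translation": [0, 0, 0.008], "rot": [0, 0, 0], "hand": -1}, {"translation": [0, 0, 0.008], "rot": [0, 0, 0], "hand": -1}]}}

```text
t: 24.52
tcp_pos: [539.2, 260.1, 157.4]
eef_rot: [180.0, 0.0, 155.4]
force: [-0.3, 0.5, -0.8]
opening: 15.1
```

```bash
python3 -c "
from h import *
st()"
```

```text
t 24.52 q [25.8 15.7 -1.1 73.2  0.  50.3] tcp [539.2 260.1 157.4] [1.7999e+02 1.0000e-02 1.5543e+02] F [-0.32  0.5  -0.8 ] M [-0.01 -0.04 -0.02] op 15.1
```

>>> {"fn": "drive_tool", "kwargs": {"increments": [{"translation": [0, 0, 0.0005], "rot": [0, 0, 0], "hand": -1}, {"translation": [0, 0, 0.001], "rot": [0, 0, 0], "hand": -1}, {"translation": [0, 0, 0.0015], "rot": [0, 0, 0], "hand": -1}, {"translation": [0, 0, 0.002], "rot": [0, 0, 0], "hand": -1}, {"translation": [0, 0, 0.002], "rot": [0, 0, 0], "hand": -1}]}}

```text
t: 24.93
tcp_pos: [539.1, 260.1, 155.3]
eef_rot: [-180.0, -0.0, 155.4]
force: [0.8, -0.1, -1.1]
opening: 15.2
```

Cassette weight is off and it is standing on the tray. I lower further until the collar rests.

>>> {"fn": "drive_tool", "kwargs": {"increments": [{"translation": [0, 0, 0.0005], "rot": [0, 0, 0], "hand": -1}, {"translation": [0, 0, 0.001], "rot": [0, 0, 0], "hand": -1}, {"translation": [0, 0, 0.0015], "rot": [0, 0, 0], "hand": -1}, {"translation": [0, 0, 0.002], "rot": [0, 0, 0], "hand": -1}, {"translation": [0, 0, 0.002], "rot": [0, 0, 0], "hand": -1}]}}

```text
t: 25.35
tcp_pos: [539.1, 260.1, 153.3]
eef_rot: [-180.0, -0.0, 155.4]
force: [-0.1, -0.0, -1.4]
opening: 15.1
```

>>> {"fn": "drive_tool", "kwargs": {"increments": [{"translation": [0, 0, 0.0005], "rot": [0, 0, 0], "hand": -1}, {"translation": [0, 0, 0.001], "rot": [0, 0, 0], "hand": -1}, {"translation": [0, 0, 0.001], "rot": [0, 0, 0], "hand": -1}]}}

```text
t: 25.6
tcp_pos: [539.2, 260.1, 152.8]
eef_rot: [180.0, 0.0, 155.4]
force: [-0.7, -0.3, 1.3]
opening: 15.0
```

```bash
python3 -c "
from h import *
st()"
```

```text
t 25.6 q [25.8 15.7 -1.6 72.6  0.  50.3] tcp [539.2 260.1 152.8] [1.7997e+02 2.0000e-02 1.5542e+02] F [-0.66 -0.33  1.34] M [-0.04  0.18 -0.01] op 15.0
```

>>> {"fn": "drive_tool", "kwargs": {"increments": [{"translation": [0, 0, 0], "rot": [0, 0, 0], "hand": -0.6}, {"translation": [0, 0, 0], "rot": [0, 0, 0], "hand": -0.5}, {"translation": [0, 0, 0], "rot": [0, 0, 0], "hand": -0.4}, {"translation": [0, 0, 0], "rot": [0, 0, 0], "hand": -0.2}, {"translation": [0, 0, 0], "rot": [0, 0, 0], "hand": 0}, {"translation": [0, 0, 0], "rot": [0, 0, 0], "hand": 0.3}, {"translation": [0, 0, 0], "rot": [0, 0, 0], "hand": 0.5}, {"translation": [0, 0, 0], "rot": [0, 0, 0], "hand": 0.5}]}}

```text
t: 26.27
tcp_pos: [539.1, 260.1, 152.4]
eef_rot: [180.0, 0.0, 155.4]
force: [-0.3, 0.0, 0.0]
opening: 64.3
```

>>> {"fn": "drive_tool", "kwargs": {"increments": [{"translation": [0, 0, -0.004], "rot": [0, 0, 0], "hand": 0.5}, {"translation": [0, 0, -0.012], "rot": [0, 0, 0], "hand": 0.5}, {"translation": [0, 0, -0.024], "rot": [0, 0, 0], "hand": 0.5}, {"translation": [0, 0, -0.038], "rot": [0, 0, 0], "hand": 0.5}, {"translation": [0, 0, -0.054], "rot": [0, 0, 0], "hand": 0.5}, {"translation": [0, 0, -0.07], "rot": [0, 0, 0], "hand": 0.5}, {"translation": [0, 0, -0.086], "rot": [0, 0, 0], "hand": 0.5}, {"translation": [0, 0, -0.1], "rot": [0, 0, 0], "hand": 0.5}, {"translation": [0, 0, -0.11], "rot": [0, 0, 0], "hand": 0.5}, {"translation": [0, 0, -0.115], "rot": [0, 0, 0], "hand": 0.5}, {"translation": [0, 0, -0.115], "rot": [0, 0, 0], "hand": 0.5}]}}

```text
t: 27.18
tcp_pos: [539.6, 260.3, 268.9]
eef_rot: [179.9, 0.1, 155.4]
force: [-0.3, -0.4, -0.2]
opening: 64.0
```

```bash
python3 - <<'E'
from h import *
st();p=cams.get_image('scene');find(p,["cassette_mid","cap_top","picker_grip","picker_foot"])
u,v=px(p,[537,258,60]).astype(int);u=min(u,540);v=min(v,380)
cv2.imwrite('pics/s5.png',cv2.resize(p['frame'][v-160:v+100,u-120:u+100],(660,600)[::1]))
E
```

```text
t 27.18 q [25.8 15.7 12.8 87.  -0.  50.3] tcp [539.6 260.3 268.9] [1.7990e+02 8.0000e-02 1.5542e+02] F [-0.26 -0.42 -0.16] M [-0.06  0.    0.02] op 64.0
cassette_mid [536.0, 261.0, 34.0] 0.69 [417.0, 393.0]
cassette_mid [534.0, 255.0, 59.0] 0.62 [418.0, 384.0]
cap_top [538.0, 256.0, 61.0] 0.93 [417.0, 385.0]
cap_top [538.0, 255.0, 0.0] 0.22 [409.0, 397.0]
picker_grip [538.0, 261.0, 168.0] 0.71 [433.0, 362.0]
picker_grip [651.0, -403.0, 20.0] 0.61 [173.0, 131.0]
picker_foot [538.0, 259.0, 25.0] 0.78 [414.0, 394.0]
picker_foot [619.0, -268.0, 14.0] 0.71 [216.0, 174.0]
```

View pics/s5.png

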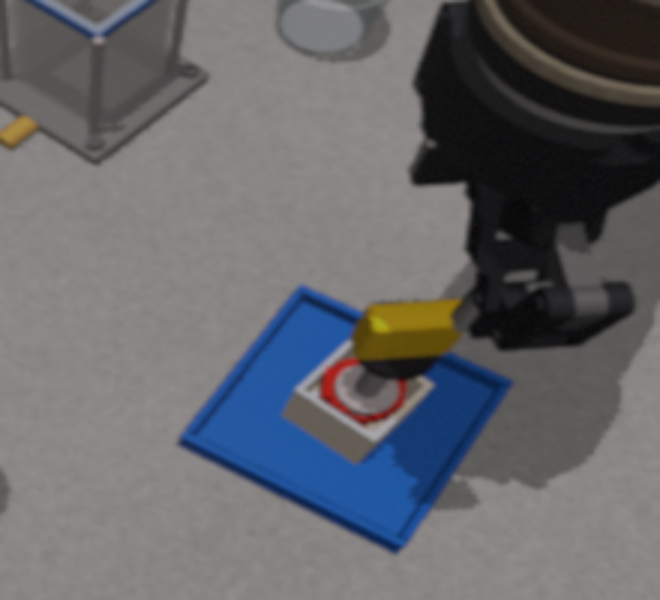

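The cassette stands upright mid-tray at crop (355,400), with the picker standing in it and its foot at z of about 25. The gripper is about 100 mm above and touches nothing. I hand in now.

```bash
python3 -c "
from h import *
st();print(sign_off())"
```

```text
t 27.43 q [25.8 15.7 12.6 87.  -0.  50.3] tcp [538.8 259.9 266.4] [-1.7993e+02 -6.0000e-02  1.5542e+02] F [ 0.17 -0.27 -0.63] M [ 0.01 -0.02  0.  ] op 63.9
the job is handed in; nothing more can be done
None
```

The job is handed in at about 27 s. The cassette is out of the well and upright mid-tray, with the picker standing hooked in it.

**Hooking:** I lined the lugs up with the slot from the camera images. They went straight through with no contact, so I never rested the foot on the cap or searched by turning. I then turned the picker 75° without resistance, and the load on lifting matched the cassette.

**Placing:** I set the cassette on the tray floor, rested the collar lightly on the cap, opened the gripper and backed straight up.

**Forces:** Readings at the end of each move stayed at or below about 6 N. The largest was the gripper closing on the picker in its stand. Between those readings I have no force data.

**Last checks:** The final picture and network positions put the picker foot at about z 25, where a hooked, resting picker should be. The arm read about zero force, 90 mm or more above the handle. I didn't test the hook again after letting go.

**Disagreements:**
- **Turquoise look-alike:** It was upright in the first picture but lying flat by about 2 s. My path stayed about 80 mm or more from it and I felt no contact, so I think it fell by itself.
- **Cameras:** They differed by 2–3 mm on the well's position, so I measured the picker against the rim in each view instead.
- **Refused move:** One call was rejected for a missing field and moved nothing.

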